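Eject the reference-glass carrier and stop it with the other finger

ROBOT

A 6-joint arm with a two-finger parallel gripper is mounted at the origin on a cart in front of the work surface, level with it; the furniture and walls round the work are solid. World frame = base frame: x ahead of the robot, y to its left, z up, the work surface at z = 0. Lengths are in m, angles in rad, forces in N, time in s.
With the tool pointing down it reaches from about 0.25 to 0.775 m from the base axis. Payload 4 kg.
Tool frame: the origin (TCP) lies at the centre of the arm's flange, where the gripper is bolted on; the fingertips stand ahead of it and the grasp point (between the pads) lies 180 mm ahead of it (robot.tcp_to_tips is the z of the fingertips in the tool frame, in m); z points along the fingers, y is the direction in which the jaws open and shut (so a half turn about z gives the same grasp; the last joint's range is limited). The gripper opens to 94 mm and grips with 3 to 60 N. Pads are 16 mm wide; open, the fingers measure 119 mm over their backs; the gripper's body (75 mm by 177 mm) begins 78 mm behind the grasp point.
Start: joints at [-1.245, 0.087, 1.371, -0, 1.684, -0.103], TCP at [0.229, -0.5, 0.405] pointing down, gripper open.
Joint ranges: [-3.1, 3.1], [-0.76, 2.03], [0.27, 2.55], [-1.08, 4.22], [0.17, 2.65], [-2.57, 2.57]. Speed limits (rad/s): [2.79, 2.79, 3.14, 3.14, 3.14, 3.14].

INTERFACE

Orientations are given as [roll, pitch, yaw] about the fixed x, y, z axes, in that order (R = Rz(yaw) Ry(pitch) Rx(roll)).
In Python, from bench import robot gives the robot as it stands.
- The arm moves only by the tool move_arm, never from a script. Its argument "increments" is a list that holds one entry, the list of rows, each a list of 7 numbers: the opening, from 0 (shut) to 1 (fully open), then the shift along the tool's x, y, z as a fraction of full scale, then the turn, a rotation vector about the tool's x, y, z as a fraction of full scale. In form: [[[jaw, dx, dy, dz, rx, ry, rz], ...]]. A call has 1 to 8 rows; each row is the pose to reach, as a shift and turn from the pose commanded when the call began, along the tool's axes at that moment; what a row does not reach only later rows make up. Full scale, the value 1, is 0.1 m for a shift and pi/2 rad for a turn. A row lasts 1/12 s, in which the tool goes at most 41.7 mm and 7.16 degrees, less where a joint would pass 70% of its speed; a pose out of reach is approached as far as the arm can. A call with a number of a shift or a turn outside -1 to 1 is refused whole. A call with a gripper value outside its range is refused whole. The fingers move at their own pace and stop on an object; the grip force is fixed at half the most. Time passes only in rows, so rows that repeat a pose let the fingers close. It gives the time, the measured TCP pose, the force and the opening at its end, in the units of the state.
- robot.get_obs(): the state, without advancing time (a new reading comes with each control period).
- robot.snapshot(name): name is "scene" or "top" or "wrist"; returns (picture, depth): 480x640x3 uint8, red, green, blue; 480x640 float32, m along the optical axis (not along the pixel's ray), 0 where there is no reading.
- robot.camera_params(name): a dict with "mtx" (3x3 intrinsics, pixels), "R" (3x3) and "t" (3): a world point X has camera coordinates R X + t. Camera axes: x right, y down, z forward; pixel columns grow to the right and rows downward; lengths in m; the calibration is good to about 2 mm. The wrist camera is an equidistant fisheye: a pixel r from the principal point sees the ray r / f radians off the axis. A picture is of the moment at which its call begins: read the wrist's pose just before it. camera_params takes no time and is no camera call; for the wrist camera it gives the pose at the moment of the call.
- robot.close_job(): hands the job in, once; it reports no verdict.
The state is a dict: "time": time; "joint_positions": joint angles; "qvel": joint speeds; "joint_torque": joint torques, N m; "tool_pos": TCP position; "ee_rot": TCP orientation; "wrist_force": force on the tool from outside, world axes, zero at the start; "wrist_torque": the same for the moment, N m; "width": finger opening in m.
Only numpy, scipy, OpenCV 4.12 (cv2) and the standard library are available. Lean on these libraries where they do the work, as an engineer would, in place of code of your own. Each camera call takes 0.05 s, during which the arm holds its last target.

TASK

Bring the glass carrier out of the colour reader without letting it run away: with one finger waiting in the chute in front of it, press the eject key down with the other finger, so that the carrier pops off its catch and is stopped by the waiting finger after one to three centimetres. Finish while still holding it there, flat in the chute, with its spring pressing it against the finger. Nothing needs gripping: do not lift the carrier, and leave the dish, tweezers and bottle beside the reader where they are.

Things in the scene. Friction and masses are not known exactly. Their poses are not given: they have to be found in the camera images.
- reader: white wedge-shaped bench instrument, fixed. Origin on the bench under the middle of the mouth in its front; x points to its back, y to its left seen from the robot (the key's side), z up. The housing fills x 0 to 70 mm, y -43 to 87 mm; its top slopes from 68 mm high in front (where it overhangs to x -10) to 82 at the back. In front of it, x -48 to 0, lie the chute (y -26 to 26) and, to the left, the eject key.
- chute: aluminium chute running out of the mouth towards the robot, falling at 0.21 rad; slippery, open at the lower end, 46 mm clear between rails 7 mm high. Origin on its floor at the mouth, 30 mm above the reader's origin; x points up the slope into the reader, z is normal to the floor. Its free end is at x = -49 mm, 20 mm above the bench.
- carrier: black block 46 long, 44 wide, 28 mm high, 0.1 to 0.16 kg, amber glass disc on top, lying in the chute mostly inside the housing. Origin at the centre of its underside, axes as the chute's. A spring ejector behind it pushes it down the chute: 3.8 N at the start, 2.5 N when 30 mm out, following for 40 mm.
- carrier_front (a point): middle of the carrier's outer end face (plate 44 wide, 28 mm high; this point is 14 mm above the chute's floor). The plate is square to the chute, so its top edge overhangs by 3 mm. Starts at x = -10 mm in the chute's frame, falling as it comes out. A catch 4 mm high in front of the plate keeps it in; once that drops, the carrier darts out at about 0.2 m/s and, unless stopped, slides off the end.
- key_top (a point): middle of the top of the eject key: ribbed, black, level, 38 mm (reader x) by 28 mm (y), at x -31, y 62, 40 mm above the bench, in a well whose rim is 10 mm lower. It lies beside the space just in front of the carrier: one finger can stand in the chute while the other, 62 mm aside (45 to 75 will do), is on the key. Fully down its top, at 33 mm, is still 5 mm or more above the chute's floor there.
- eject_key (a joint): travel of the eject key, m: 0 up, 0.007 fully down on its stop. The catch lets go at about 0.004; a spring returns the key; it takes about 3 N to start and 5.5 N at the stop.
- glass_dish: flat clear glass dish, 64 mm across, 15 mm high, on the bench to the right of the reader; origin at the centre of its underside. Bystander.
- tweezers: steel tweezers, 126 mm long, 17 mm wide, 9 mm high, lying to the right of the chute; origin at the centre of the underside, long along its own y. Bystander.
- oil_bottle: small sample bottle with a screw cap, 36 mm across, 76 mm high, standing to the left of the key; origin at the centre of its underside. Bystander.
Things that resemble listed ones, but are neither listed nor needed, are in the scene too. What is shaped like the reader but brown is not meant.

How it is judged:
On the way:
1. a finger presses the eject key down (value of joint eject_key above 0.005 m and contact force between the fingers and eject_key above 0.5 N).
At the end, for the whole second after the job is handed in: The carrier stands 4 to 32 mm further out of the reader than at the start, flat in the chute (within 4 mm and 0.1 rad), at rest (under 0.02 m/s), and a finger bears against it with more than 0.8 N, holding it against the ejector spring (x of carrier_front in the frame of chute between -0.042 and -0.014 m and z of carrier_front in the frame of chute between 0.01 and 0.018 m and angle between the z axis of carrier and the z axis of chute, either way round below 0.1 rad and contact force between the fingers and carrier above 0.8 N and linear speed of carrier below 0.02 m/s); the arm keeps its last pose, push and grip.
It fails at once if the carrier slides away down the chute (more than 40 mm out) (x of carrier_front in the frame of chute below -0.05 m).
It fails at once if the carrier is lifted off the chute (z of carrier_front in the frame of chute above 0.024 m).
It fails at once if the dish, the tweezers or the bottle is moved more than 20 mm or lifted (distance of any of glass_dish, tweezers, oil_bottle from where it was at the start of the episode above 0.02 m).
It also fails if it takes over 29 s, if anything falls off the work surface, if the arm or the gripper's body presses on something with over 40 N, if the wrist force passes 120 N, or if a joint passes its speed limit or range.

## Working session

There is one attempt and no reset: what is moved stays moved. The work goes in short steps, Python scripts to look and compute and a tool call to move; the robot and the scene stay as the last step left them, time stands still between calls to the robot, and variables do not carry over. Pictures are saved under pics/ and viewed, and the job is handed in when it is done.

Besides the shell and the picture viewer there is one more tool, called after "Request:" as name(argument=value, ...) on one line, values as JSON. move_arm: Moves the arm, as the interface text tells. Its arguments: {"type":"object","properties":{"increments":{"type":"array","items":{"type":"array","items":{"type":"array","items":{"type":"number","minimum":-1,"maximum":1}}}}},"required":["increments"]}

```bash
mkdir -p pics; python3 - <<'E'
from bench import robot
import cv2,numpy as np
o=robot.get_obs();print({k:np.round(v,3) for k,v in o.items()}, robot.tcp_to_tips)
for n in ["scene","top"]:
    p,d=robot.snapshot(n);cv2.imwrite(f"pics/{n}0.png",p[:,:,::-1]);np.save(f"pics/{n}0.npy",d)
    c=robot.camera_params(n);print(n,{k:np.round(v,3).tolist() for k,v in c.items()})
    np.savez(f"pics/{n}0c.npz",**{k:c[k] for k in("mtx","R","t")})
E
```

```text
{'time': np.float64(0.0), 'joint_positions': array([-1.245,  0.088,  1.372, -0.   ,  1.684, -0.103]), 'qvel': array([-0.001,  0.   ,  0.   , -0.002, -0.001, -0.001]), 'joint_torque': array([ 1.0000e-03, -3.4018e+01, -3.0243e+01,  7.2000e-02,  3.3000e-02,
       -0.0000e+00]), 'tool_pos': array([ 0.229, -0.5  ,  0.404]), 'ee_rot': array([-3.139, -0.   ,  0.429]), 'wrist_force': array([ 0.886, -0.397, -0.187]), 'wrist_torque': array([0.043, 0.008, 0.034]), 'width': np.float64(0.094)} 0.1992
scene {'mtx': [[611.48, 0.0, 317.048], [0.0, 611.48, 234.304], [0.0, 0.0, 1.0]], 'R': [[0.907, -0.422, -0.008], [-0.273, -0.574, -0.772], [0.321, 0.702, -0.635]], 't': [-0.519, 0.104, 0.897]}
top {'mtx': [[551.585, 0.0, 327.94], [0.0, 551.585, 232.189], [0.0, 0.0, 1.0]], 'R': [[-0.011, -1.0, -0.01], [-0.983, 0.013, -0.183], [0.183, 0.008, -0.983]], 't': [-0.145, 0.499, 0.892]}
```

View pics/scene0.png

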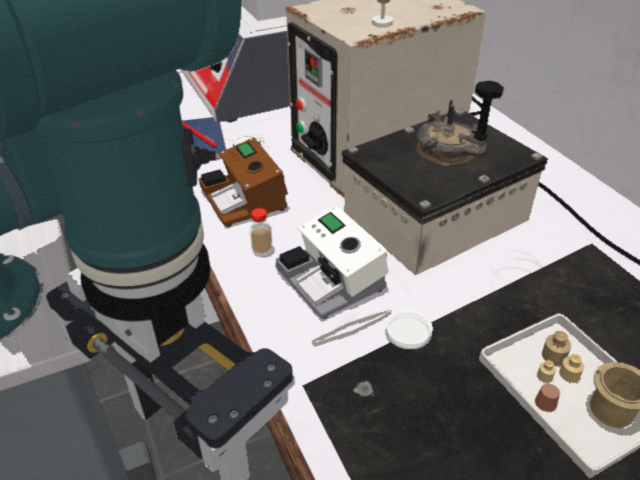

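View pics/top0.png

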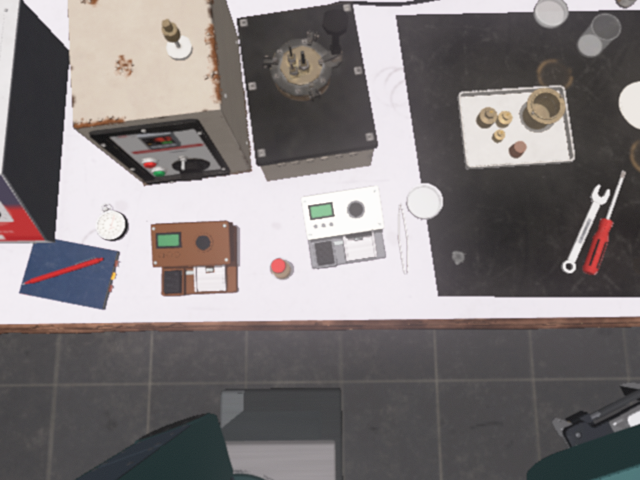

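Two candidates: the brown reader (top 195,258; scene 245,180) and the white one (top 343,228; scene 335,260). White is the one described, with the tweezers and dish to its right and the bottle to its left. I'll enlarge it to confirm.

```bash
python3 - <<'E'
import cv2,numpy as np
a=cv2.imread("pics/top0.png")[175:285,255:455]
b=cv2.imread("pics/scene0.png")[195:355,240:440]
a=cv2.resize(a,None,fx=4,fy=4,interpolation=cv2.INTER_CUBIC);b=cv2.resize(b,None,fx=3.5,fy=3.5,interpolation=cv2.INTER_CUBIC)
cv2.imwrite("pics/ca.png",a);cv2.imwrite("pics/cb.png",b)
E
```

```text
(no output)
```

View pics/ca.png

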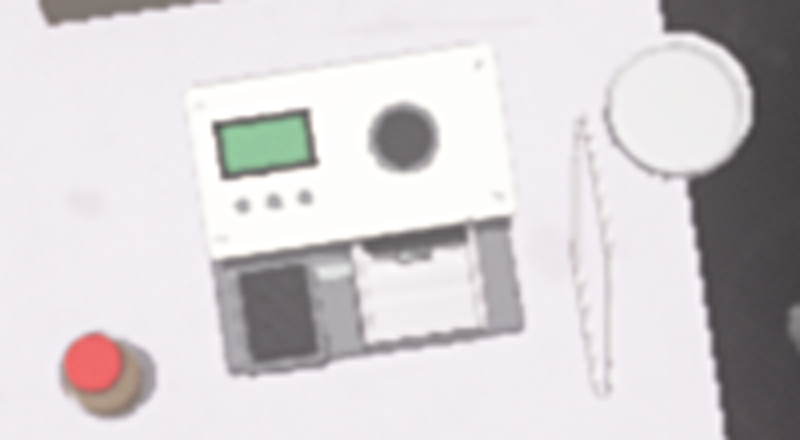

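View pics/cb.png

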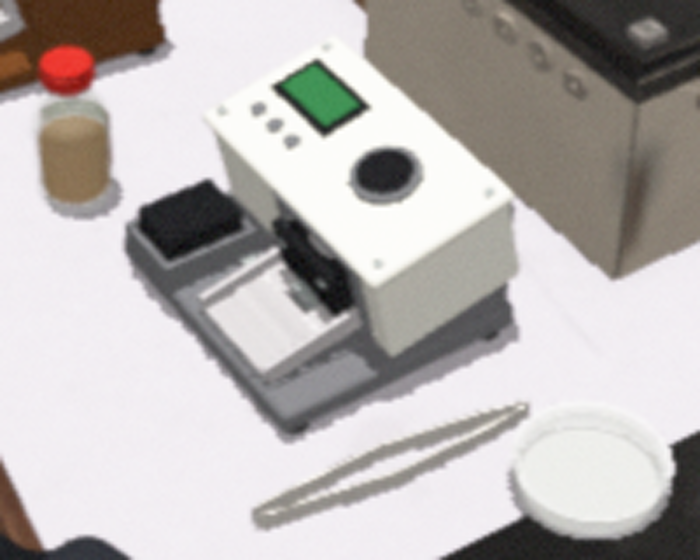

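White reader confirmed: key at crop (280,313), chute at crop (420,290), and the carrier dark in the mouth at (410,245). Next I measure it.

```bash
cat > h.py <<'E'
import numpy as np,cv2
def cam(n):
    c=np.load(f"pics/{n}0c.npz");return c["mtx"],c["R"],c["t"]
def ray(n,u,v,z):
    K,R,t=cam(n);d=R.T@np.linalg.solve(K,[u,v,1.]);C=-R.T@t
    return C+d*(z-C[2])/d[2]
def tri(ua,ub):
    A=[];B=[]
    for n,(u,v) in(("top",ua),("scene",ub)):
        K,R,t=cam(n);d=R.T@np.linalg.solve(K,[u,v,1.]);d/=np.linalg.norm(d);P=np.eye(3)-np.outer(d,d);A.append(P);B.append(P@(-R.T@t))
    return np.linalg.solve(A[0]+A[1],B[0]+B[1])
E
python3 - <<'E'
from h import *
T=lambda x,y:(255+(x-1.5)/4,175+(y-1.5)/4)
S=lambda x,y:(240+(x-1.25)/3.5,195+(y-1.25)/3.5)
hs={"BL":((187,90),(333,38),.082),"BR":((492,43),(513,200),.082),"FR":((512,215),(377,283),.068),"FL":((213,260),(207,117),.068)}
for k,(a,b,z) in hs.items():
    print(k,ray("top",*T(*a),z).round(4),ray("scene",*S(*b),z).round(4),tri(T(*a),S(*b)).round(4))
# key
for n,f in(("top",T),("scene",S)):
    im=cv2.imread(f"pics/{n}0.png").astype(int).max(2)
    if n=="top": x0,y0,x1,y1=308,236,340,270; th=95
    else: x0,y0,x1,y1=274,243,312,270;th=60
    m=(im[y0:y1,x0:x1]<th).astype(np.uint8)
    nn,l,s,c=cv2.connectedComponentsWithStats(m);i=1+s[1:,4].argmax();print(n,s[i],c[i]+[x0,y0],ray(n,*(c[i]+[x0,y0]),.04).round(4))
    print(np.array(cv2.boxPoints(cv2.minAreaRect(np.argwhere(l==i)[:,::-1].astype(np.float32)))+[x0,y0]).round(1).tolist())
for nm,p,z in (("dish",(680,104),.015),("cap",(92,362),.076),("twA",(582,118),.005),("twB",(605,392),.005)): print(nm,ray("top",*T(*p),z).round(4))
# free end top corners of rails (approx), top of rails ~27mm
for p in ((365,345),(487,328),(352,250),(470,232)): print(ray("top",*T(*p),.027).round(4))
E
```

```text
BL [ 0.5501 -0.1085  0.082 ] [ 0.5496 -0.1144  0.082 ] [ 0.552  -0.1083  0.0769]
BR [ 0.5684 -0.2348  0.082 ] [ 0.5668 -0.2426  0.082 ] [ 0.5708 -0.2356  0.0748]
FR [ 0.4985 -0.2422  0.068 ] [ 0.5027 -0.2492  0.068 ] [ 0.5024 -0.2437  0.0624]
FL [ 0.4812 -0.1182  0.068 ] [ 0.4841 -0.1252  0.068 ] [ 0.4844 -0.1186  0.0624]Traceback (most recent call last):
  File "<stdin>", line 13, in <module>
ValueError: attempt to get argmax of an empty sequence
```

```bash
python3 - <<'E'
from h import *
T=lambda x,y:(255+(x-1.5)/4,175+(y-1.5)/4)
S=lambda x,y:(240+(x-1.25)/3.5,195+(y-1.25)/3.5)
for n in("top","scene"):
    im=cv2.imread(f"pics/{n}0.png").astype(int).max(2)
    if n=="top": x0,y0,x1,y1=308,240,340,270; th=100
    else: x0,y0,x1,y1=274,243,312,270;th=45
    m=(im[y0:y1,x0:x1]<th).astype(np.uint8);print(im[y0:y1,x0:x1].min())
    nn,l,s,c=cv2.connectedComponentsWithStats(m);i=1+s[1:,4].argmax();print(n,s[i],c[i]+[x0,y0],ray(n,*(c[i]+[x0,y0]),.04).round(4))
    bp=cv2.boxPoints(cv2.minAreaRect(np.argwhere(l==i)[:,::-1].astype(np.float32)))+[x0,y0]
    print([ray(n,*b,.04).round(4)[:2].tolist() for b in bp])
for nm,p,z in (("dish",(680,104),.015),("cap",(92,362),.076),("twA",(582,118),.005),("twB",(605,392),.005)): print(nm,ray("top",*T(*p),z).round(4))
for p in ((365,345),(487,328),(352,250),(470,232)): print(ray("top",*T(*p),.027).round(4))
for n,pts in(("top",[T(350,150),T(280,313),T(420,290),T(40,200)]),("scene",[S(300,170),S(190,220),S(270,320),S(100,350)])):
    D=np.load(f"pics/{n}0.npy");K,R,t=cam(n)
    for u,v in pts:
        z=np.median(D[int(v)-1:int(v)+3,int(u)-1:int(u)+3]);print(n,(R.T@(z*np.linalg.solve(K,[u,v,1.])-t)).round(4))
E
```

```text
98
top [14 23  3  1  3] [323. 263.] [ 0.4456 -0.1424  0.04  ]
[[0.4455, -0.1441], [0.4455, -0.1441], [0.4456, -0.1407], [0.4456, -0.1407]]
11
scene [  6   5  29  21 359] [293.82172702 257.74651811] [ 0.4624 -0.1545  0.04  ]
[[0.4436, -0.1405], [0.487, -0.1341], [0.4819, -0.1675], [0.4398, -0.1732]]
dish [ 0.5577 -0.3229  0.015 ]
cap [ 0.4384 -0.0692  0.076 ]
twA [ 0.5543 -0.2806  0.005 ]
twB [ 0.4313 -0.2864  0.005 ]
[ 0.4504 -0.1814  0.027 ]
[ 0.4571 -0.2339  0.027 ]
[ 0.4918 -0.1765  0.027 ]
[ 0.4991 -0.2277  0.027 ]
top [ 0.5257 -0.1755  0.0738]
top [ 0.4629 -0.1453  0.0395]
top [ 0.4746 -0.2057  0.0234]
top [ 0.5213 -0.0378 -0.0008]
scene [ 0.5047 -0.1748  0.0685]
scene [ 0.4627 -0.1542  0.0402]
scene [ 0.4751 -0.2079  0.023 ]
scene [ 4.121e-01 -1.719e-01 -1.000e-04]
```

```bash
cat > plan.py <<'E'
import sys,numpy as np,json
from scipy.spatial.transform import Rotation as Ro
from bench import robot
cfg=json.load(open("cfg.json"))  # ox,oy,yaw
def target(x,y,z,tilt):
    """tip centre in reader frame (mm)"""
    Rz=Ro.from_euler('z',cfg['yaw'])
    R=Rz*Ro.from_euler('y',-tilt)*Ro.from_euler('x',np.pi)
    p=np.array([cfg['ox'],cfg['oy'],0])+Rz.apply(np.array([x,y,z])/1e3)
    return p-0.1992*R.apply([0,0,1]),R
def go(x,y,z,tilt):
    o=robot.get_obs();Rc=Ro.from_euler('xyz',o['ee_rot'])
    p,R=target(x,y,z,tilt)
    print("tool z target",R.apply([0,0,1]).round(3),"p",p.round(4),"now",o['tool_pos'].round(4),o['ee_rot'].round(4),"t",o['time'],"w",o['width'],"F",o['wrist_force'].round(2))
    d=Rc.inv().apply(p-o['tool_pos']);r=(Rc.inv()*R).as_rotvec()
    print("shift/0.1",(d/.1).round(3),"turn/(pi/2)",(r/(np.pi/2)).round(4))
    tip=o['tool_pos']+.1992*Rc.apply([0,0,1]);print("tip reader mm",(Ro.from_euler('z',-cfg['yaw']).apply(tip-[cfg['ox'],cfg['oy'],0])*1e3).round(1))
if __name__=="__main__": go(*map(float,sys.argv[1:5]))
E
echo '{"ox":0.505,"oy":-0.204,"yaw":0.143}'>cfg.json
python3 plan.py -40 31 130 0.21
```

```text
tool z target [ 0.206  0.03  -0.978] p [ 0.4199 -0.1849  0.3248] now [ 0.2286 -0.5001  0.4037] [-3.1396e+00 -2.0000e-04  4.2880e-01] t 0.1 w 0.09354566479395253 F [-0.24 -0.8  -0.21]
shift/0.1 [ 3.05  -2.07   0.793] turn/(pi/2) [-0.0203  0.1328  0.1812]
tip reader mm [-315.8 -253.3  204.5]
```

Request:
move_arm(increments=[[[0.53,0.33,-0.23,0,0,0,0.04],[0.53,0.66,-0.46,0,0,0,0.08],[0.53,1,-0.69,0,0,0,0.12]]])

```text
time: 0.35
tool_pos: [0.291, -0.3951, 0.4037]
ee_rot: [-3.14, 0.0, 0.235]
wrist_force: [1.1, -0.9, -0.8]
width: 0.0773
```

```bash
python3 plan.py -40 31 130 0.21
```

```text
tool z target [ 0.206  0.03  -0.978] p [ 0.4199 -0.1849  0.3248] now [ 0.291  -0.3951  0.4037] [-3.1399e+00  3.0000e-04  2.3490e-01] t 0.35 w 0.07731762794579697 F [ 1.15 -0.87 -0.77]
shift/0.1 [ 1.743 -1.742  0.791] turn/(pi/2) [-0.0072  0.1339  0.0582]
tip reader mm [-239.1 -158.3  204.5]
```

Request:
move_arm(increments=[[[0.53,0.3,-0.3,0.13,0,0.03,0.02],[0.53,0.6,-0.6,0.26,0,0.06,0.04],[0.53,0.9,-0.9,0.4,0,0.1,0.058],[0.53,0.9,-0.9,0.4,0,0.133,0.058]]])

```text
time: 0.68
tool_pos: [0.3583, -0.2824, 0.362]
ee_rot: [-3.125, -0.211, 0.151]
wrist_force: [-0.6, 0.6, 0.2]
width: 0.0517
```

```bash
python3 plan.py -40 31 130 0.21
```

```text
tool z target [ 0.206  0.03  -0.978] p [ 0.4199 -0.1849  0.3248] now [ 0.3583 -0.2824  0.362 ] [-3.1254 -0.2106  0.1511] t 0.6833 w 0.05174730103735159 F [-0.58  0.58  0.16]
shift/0.1 [ 0.661 -0.863  0.536] turn/(pi/2) [-0.0114 -0.0004  0.005 ]
tip reader mm [-114.7  -53.2  167.3]
```

Request:
move_arm(increments=[[[0.53,0.2,-0.28,0.18,0,0,0],[0.53,0.4,-0.56,0.36,0,0,0],[0.53,0.6,-0.8,0.5,-0.01,0,0],[0.53,0.6,-0.8,0.5,-0.01,0,0],[0.53,0.6,-0.8,0.5,-0.01,0,0]]])

```text
time: 1.1
tool_pos: [0.4134, -0.1958, 0.3278]
ee_rot: [3.137, -0.207, 0.152]
wrist_force: [-0.8, 0.2, 0.2]
width: 0.0499
```

```bash
python3 plan.py -40 31 130 0.21; python3 - <<'E'
from bench import robot
import cv2,numpy as np
c=robot.camera_params("wrist");p,d=robot.snapshot("wrist");cv2.imwrite("pics/w1.png",p[:,:,::-1]);np.save("pics/w1.npy",d)
np.savez("pics/w1c.npz",**{k:c[k] for k in("mtx","R","t")});print(c)
p,d=robot.snapshot("scene");cv2.imwrite("pics/s1.png",p[:,:,::-1])
E
```

```text
tool z target [ 0.206  0.03  -0.978] p [ 0.4199 -0.1849  0.3248] now [ 0.4134 -0.1958  0.3278] [ 3.1369 -0.2065  0.1516] t 1.1 w 0.049904130737892675 F [-0.85  0.16  0.21]
shift/0.1 [ 0.072 -0.097  0.045] turn/(pi/2) [0.0019 0.0022 0.0053]
tip reader mm [-48.6  20.6 132.9]
{'mtx': array([[371.64829954,   0.        , 320.94322064],
       [  0.        , 371.64829954, 240.10566909],
       [  0.        ,   0.        ,   1.        ]]), 'R': array([[ 0.14957905, -0.9887334 ,  0.00568972],
       [-0.98718805, -0.14901702,  0.05704101],
       [-0.05555049, -0.01414897, -0.99835562]]), 't': array([-0.25797958,  0.43758501,  0.34978686])}
```

View pics/w1.png

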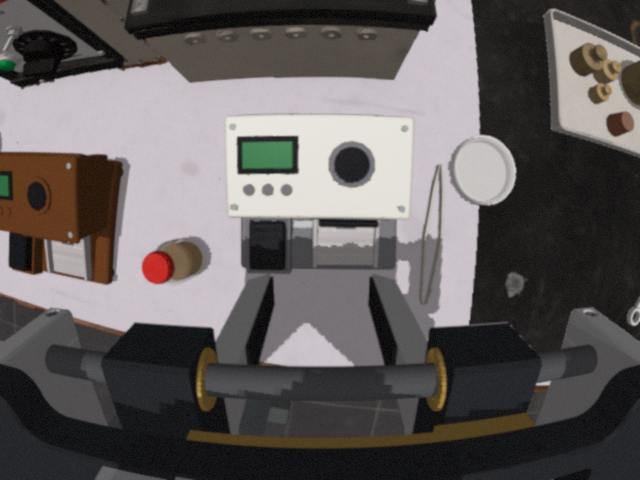

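View pics/s1.png

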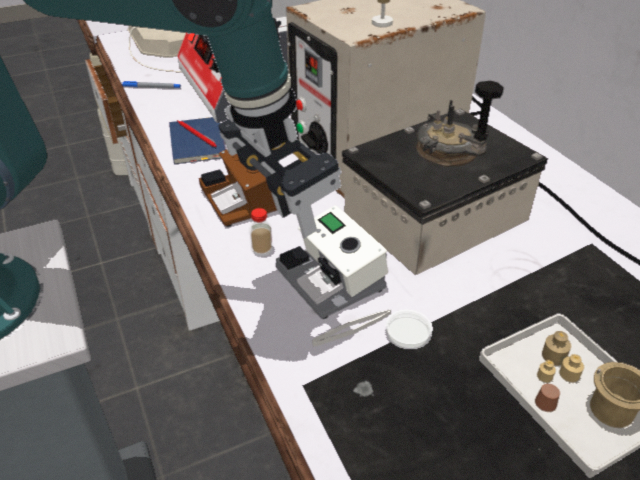

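```bash
cat > w.py <<'E'
import numpy as np,cv2
def wray(tag,u,v,z):
    c=np.load(f"pics/{tag}c.npz");q=cv2.fisheye.undistortPoints(np.array([[[u,v]]],float),c["mtx"],np.zeros(4))[0,0]
    d=c["R"].T@[q[0],q[1],1];C=-c["R"].T@c["t"];return C+d*(z-C[2])/d[2]
E
python3 - <<'E'
import cv2
a=cv2.imread("pics/w1.png")[105:280,215:425];cv2.imwrite("pics/cw.png",cv2.resize(a,None,fx=3.4,fy=3.4,interpolation=cv2.INTER_CUBIC))
E
```

```text
(no output)
```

View pics/cw.png

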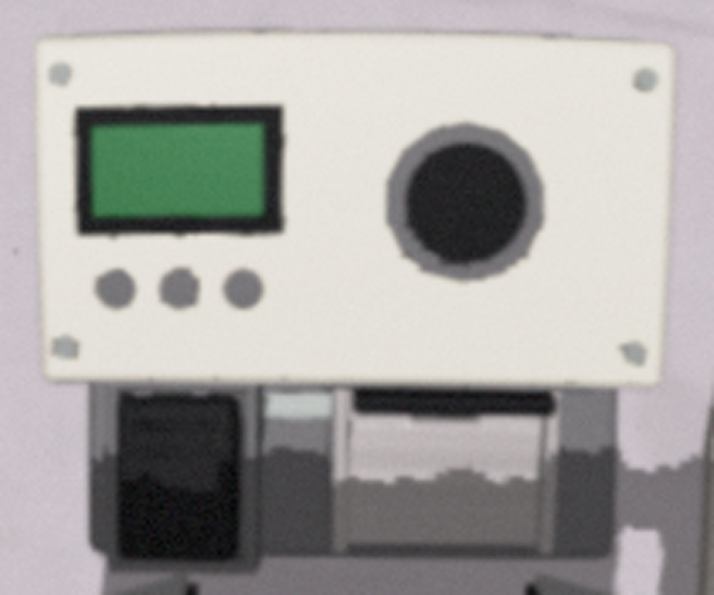

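```bash
python3 - <<'E'
from w import *
f=lambda x,y:(215+(x-1.2)/3.4,105+(y-1.2)/3.4)
P={"BL":((37,37),.082,(70,87)),"BR":((673,43),.082,(70,-43)),"FR":((660,384),.068,(-10,-43)),"FL":((44,380),.068,(-10,87)),
"keyBL":((118,558),.04,(-50,76)),"keyBR":((240,558),.04,(-50,48)),
"endR":((544,552),.027,(-48,-23)),"endL":((341,552),.027,(-48,23))}
A=[];B=[];W=[]
for k,(p,z,r) in P.items():
    w=wray("w1",*f(*p),z);A.append(r);B.append(w[:2]*1e3);W.append(k);print(k,w.round(4))
A=np.array(A,float);B=np.array(B)
def fit(A,B):
    a=A-A.mean(0);b=B-B.mean(0);H=a.T@b;th=np.arctan2(H[0,1]-H[1,0],H[0,0]+H[1,1]);R=np.array([[np.cos(th),-np.sin(th)],[np.sin(th),np.cos(th)]]);t=B.mean(0)-R@A.mean(0);return th,t,(B-A@R.T-t)
for s in(slice(0,4),slice(4,8),slice(0,8)):
    th,t,r=fit(A[s],B[s]);print(round(th,4),t.round(1));print(r.round(1).tolist())
E
```

```text
BL [ 0.5511 -0.1111  0.082 ]
BR [ 0.569  -0.2378  0.082 ]
FR [ 0.5007 -0.2476  0.068 ]
FL [ 0.4824 -0.1208  0.068 ]
keyBL [ 0.4435 -0.1368  0.04  ]
keyBR [ 0.4479 -0.1649  0.04  ]
endR [ 0.4582 -0.2358  0.027 ]
endL [ 0.4511 -0.1876  0.027 ]
0.1419 [ 499.2 -205.3]
[[-5.1, -1.8], [-5.6, 0.2], [5.3, 1.7], [5.4, -0.2]]
0.1237 [ 502.6 -206. ]
[[-0.1, -0.1], [0.8, -0.3], [0.4, -1.0], [-1.1, 1.5]]
0.1387 [ 501.  -205.2]
[[-7.3, -1.7], [-7.3, 0.4], [3.6, 1.6], [3.3, -0.4], [2.5, 0.0], [3.0, -0.3], [1.5, -1.1], [0.8, 1.5]]
```

```bash
echo '{"ox":0.504,"oy":-0.205,"yaw":0.142}'>cfg.json
python3 plan.py -35.7 31 60 0.21
```

```text
tool z target [ 0.206  0.03  -0.978] p [ 0.4232 -0.1852  0.2548] now [ 0.4131 -0.1977  0.3291] [ 3.1349 -0.2082  0.148 ] t 1.2 w 0.0496920206568708 F [ 0.23  0.5  -0.36]
shift/0.1 [-0.038 -0.114  0.75 ] turn/(pi/2) [0.0035 0.0011 0.0037]
tip reader mm [-47.8  19.  134.2]
```

Request:
move_arm(increments=[[[0.53,-0.02,-0.11,0.2,0.003,0.001,0.003],[0.53,-0.04,-0.11,0.4,0.003,0.001,0.003],[0.53,-0.04,-0.11,0.6,0.003,0.001,0.003],[0.53,-0.04,-0.11,0.75,0.003,0.001,0.003],[0.53,-0.04,-0.11,0.75,0.003,0.001,0.003],[0.53,-0.04,-0.11,0.75,0.003,0.001,0.003]]])

```text
time: 1.7
tool_pos: [0.4227, -0.1864, 0.2545]
ee_rot: [-3.141, -0.209, 0.141]
wrist_force: [0.0, -0.5, -0.0]
width: 0.0498
```

```bash
python3 plan.py -35.7 31 46 0.21; python3 - <<'E'
from bench import robot
import cv2,numpy as np
p,d=robot.snapshot("wrist");cv2.imwrite("pics/w2.png",p[:,:,::-1])
p,d=robot.snapshot("scene");cv2.imwrite("pics/s2.png",cv2.resize(p[180:340,220:420,::-1],None,fx=3.5,fy=3.5,interpolation=cv2.INTER_CUBIC))
E
python3 plan.py -35.7 31 46 0.21
```

```text
tool z target [ 0.206  0.03  -0.978] p [ 0.4232 -0.1852  0.2408] now [ 0.4227 -0.1864  0.2545] [-3.1413 -0.2091  0.1406] t 1.7 w 0.04984100702306448 F [ 0.03 -0.55 -0.03]
shift/0.1 [-0.022 -0.011  0.136] turn/(pi/2) [ 0.      0.0005 -0.0009]
tip reader mm [-36.5  29.9  59.7]
tool z target [ 0.206  0.03  -0.978] p [ 0.4232 -0.1852  0.2408] now [ 0.4233 -0.1863  0.2562] [ 3.1394 -0.212   0.1418] t 1.8 w 0.049680611740564665 F [ 0.16 -0.14  0.32]
shift/0.1 [-0.032 -0.011  0.15 ] turn/(pi/2) [ 0.0014 -0.0013 -0.0002]
tip reader mm [-35.3  29.5  61.5]
```

View pics/w2.png

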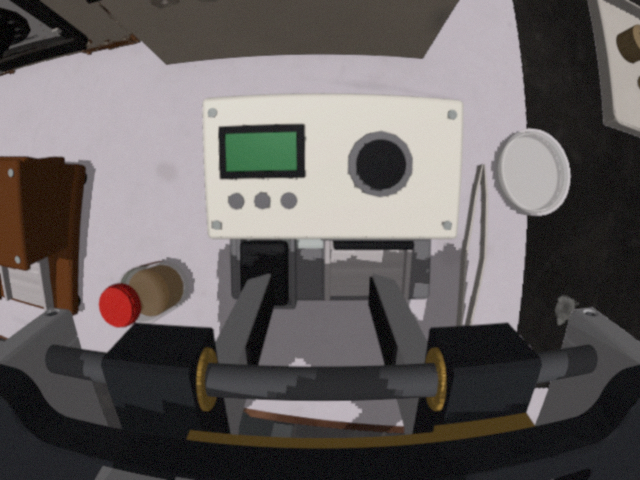

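View pics/s2.png

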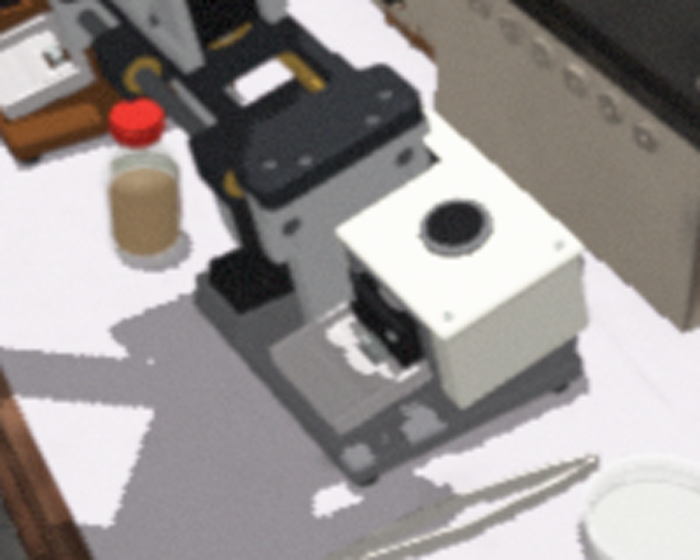

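The wrist view shows the left finger over the key (265,285) and the right finger over the chute (385,290). I'll lower to just above the key.

Request:
move_arm(increments=[[[0.53,-0.015,-0.01,0.07,0,0,0],[0.53,-0.03,-0.01,0.145,0,0,0],[0.53,-0.03,-0.01,0.145,0,0,0],[0.53,-0.03,-0.01,0.145,0,0,0]]])

```text
time: 2.13
tool_pos: [0.4228, -0.184, 0.2393]
ee_rot: [-3.141, -0.209, 0.143]
wrist_force: [0.7, -0.3, 0.3]
width: 0.0497
```

```bash
python3 - <<'E'
from bench import robot
import cv2,numpy as np
p,d=robot.snapshot("scene");cv2.imwrite("pics/s3.png",cv2.resize(p[200:320,250:410,::-1],None,fx=5,fy=5,interpolation=cv2.INTER_CUBIC))
E
python3 plan.py -35.7 31 32.5 0.21
```

```text
tool z target [ 0.206  0.03  -0.978] p [ 0.4232 -0.1852  0.2273] now [ 0.423  -0.1841  0.2397] [ 3.1415 -0.2098  0.1431] t 2.1833 w 0.04969420906951033 F [0.33 0.2  0.03]
shift/0.1 [-0.026  0.012  0.121] turn/(pi/2) [-0.0001  0.0001  0.0007]
tip reader mm [-35.7  32.2  44.8]
```

View pics/s3.png

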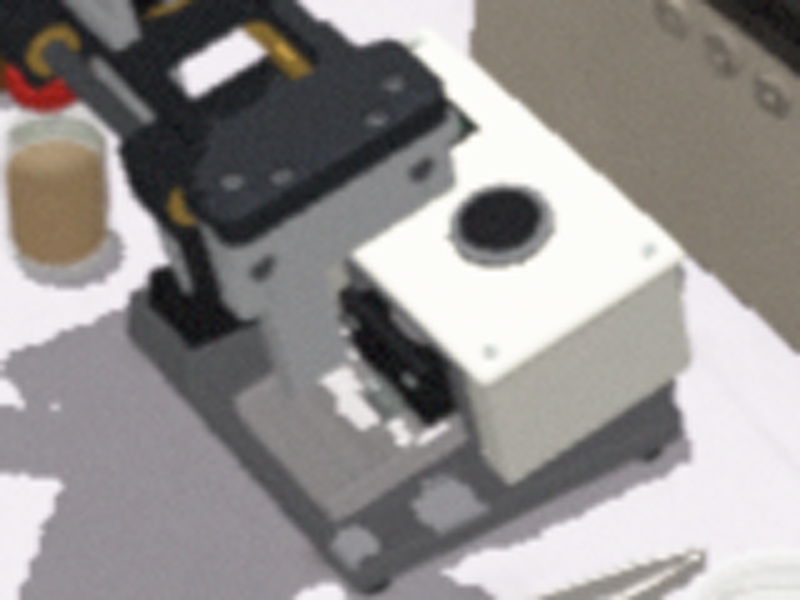

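```bash
python3 - <<'E'
from h import *
for p in((285,388),(325,372)):
  w=ray("scene",250+p[0]/5,200+p[1]/5,.044);a=.142;d=w[:2]-[.504,-.205];print(w.round(4),(np.array([[np.cos(a),np.sin(a)],[-np.sin(a),np.cos(a)]])@d*1e3).round(1))
E
```

```text
[ 0.4609 -0.2059  0.044 ] [-42.8   5.2]
[ 0.474  -0.2048  0.044 ] [-29.7   4.5]
```

Request:
move_arm(increments=[[[0.58,0,0.04,0,0,0,0],[0.58,0,0.04,0,0,0,0],[0.58,-0.01,0.04,0.03,0,0,0],[0.58,-0.015,0.04,0.06,0,0,0],[0.58,-0.02,0.04,0.09,0,0,0],[0.58,-0.026,0.04,0.12,0,0,0],[0.58,-0.026,0.04,0.12,0,0,0],[0.58,-0.026,0.04,0.12,0,0,0]]])

```text
time: 2.85
tool_pos: [0.4239, -0.1885, 0.2289]
ee_rot: [3.14, -0.211, 0.143]
wrist_force: [-2.3, -0.7, 8.7]
width: 0.0549
```

```bash
python3 - <<'E'
from bench import robot
import cv2,numpy as np
p,d=robot.snapshot("scene");cv2.imwrite("pics/s4.png",cv2.resize(p[200:320,250:410,::-1],None,fx=5,fy=5,interpolation=cv2.INTER_CUBIC))
E
python3 plan.py -35.7 28 32.5 0.21
```

```text
tool z target [ 0.206  0.03  -0.978] p [ 0.4236 -0.1882  0.2273] now [ 0.4239 -0.1885  0.2289] [ 3.1399 -0.2112  0.1428] t 2.9 w 0.05454010195810536 F [-3.76 -0.04  8.74]
shift/0.1 [-0.005 -0.003  0.015] turn/(pi/2) [ 0.0009 -0.0007  0.0005]
tip reader mm [-35.3  27.4  34.1]
```

View pics/s4.png

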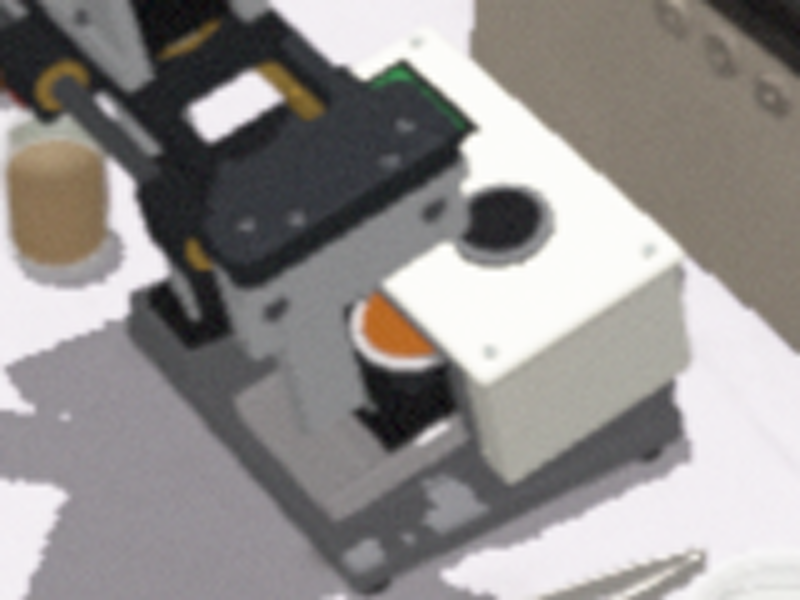

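The key is down (8.7 N, above the 5.5 N stop force) and the carrier is out, resting on the finger (about 3.8 N). I'll hold briefly and check again.

Request:
move_arm(increments=[[[0.58,0,0,0,0,0,0],[0.58,0,0,0,0,0,0],[0.58,0,0,0,0,0,0],[0.58,0,0,0,0,0,0],[0.58,0,0,0,0,0,0],[0.58,0,0,0,0,0,0]]])

```text
time: 3.4
tool_pos: [0.4238, -0.1885, 0.2289]
ee_rot: [3.14, -0.211, 0.143]
wrist_force: [-2.8, -0.5, 8.3]
width: 0.0543
```

```bash
python3 - <<'E'
from bench import robot
import cv2,numpy as np
c=robot.camera_params("wrist");p,d=robot.snapshot("wrist");np.savez("pics/w5c.npz",**{k:c[k] for k in("mtx","R","t")})
cv2.imwrite("pics/w5.png",cv2.resize(p[190:340,200:460,::-1],None,fx=3,fy=3,interpolation=cv2.INTER_CUBIC))
for i in range(4):
    p,_=robot.snapshot("scene");o=robot.get_obs();print(o["time"],o["wrist_force"].round(2),o["tool_pos"].round(4))
cv2.imwrite("pics/s5.png",cv2.resize(p[200:320,250:410,::-1],None,fx=5,fy=5,interpolation=cv2.INTER_CUBIC))
E
python3 plan.py -35.7 28 32.5 0.21
```

```text
3.5 [-3.35 -0.64  8.36] [ 0.4238 -0.1885  0.2289]
3.55 [-3.37 -1.48  8.22] [ 0.4238 -0.1885  0.2289]
3.6 [-4.11 -2.06  7.82] [ 0.4238 -0.1885  0.2289]
3.65 [-3.57 -1.4   8.38] [ 0.4238 -0.1885  0.2289]
tool z target [ 0.206  0.03  -0.978] p [ 0.4236 -0.1882  0.2273] now [ 0.4238 -0.1885  0.2289] [ 3.1399 -0.2112  0.1429] t 3.65 w 0.05447690126932847 F [-3.57 -1.4   8.38]
shift/0.1 [-0.005 -0.003  0.015] turn/(pi/2) [ 0.0009 -0.0008  0.0005]
tip reader mm [-35.3  27.4  34.1]
```

View pics/w5.png

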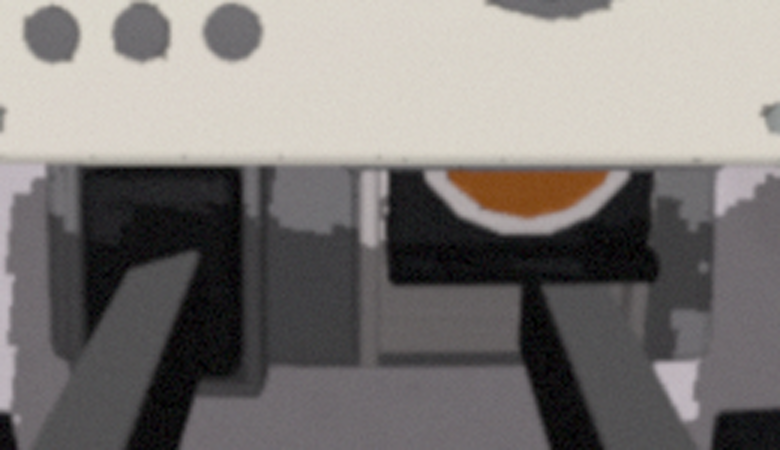

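View pics/s5.png

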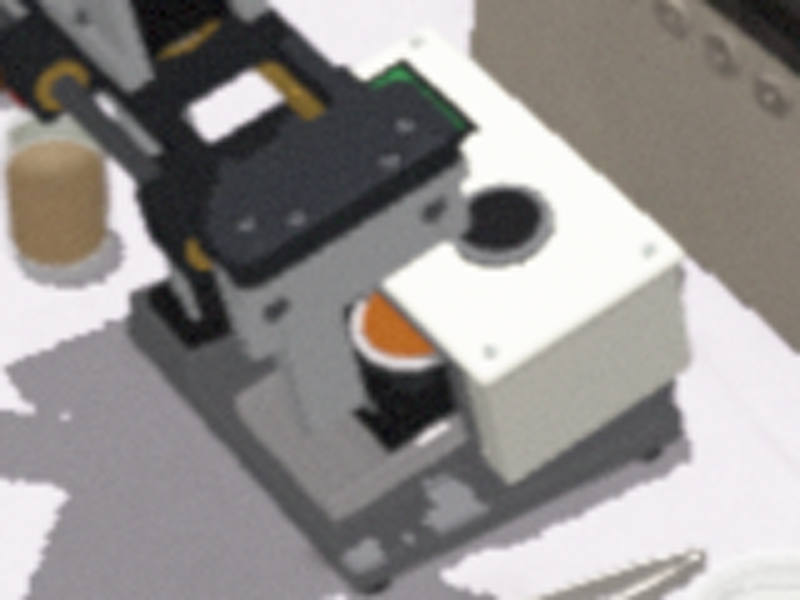

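```bash
python3 - <<'E'
from w import *
a=.142;M=np.array([[np.cos(a),np.sin(a)],[-np.sin(a),np.cos(a)]])
for p in((400,283),(530,283),(640,280),(450,250)):
  for z in (.052,):
    w=wray("w5",200+(p[0]-1)/3,190+(p[1]-1)/3,z);r=M@(w[:2]-[.504,-.205])*1e3
    cx=r[0]*.978+(z*1e3-30)*.2085;cz=-r[0]*-.2085*-1*-1 if 0 else -r[0]*.2085*-1*-1+0
    print(p,r.round(1),"chute x",cx.round(1),"chute z",(-np.sin(.21)*r[0]+np.cos(.21)*(z*1e3-30)).round(1))
from bench import robot
p,d=robot.snapshot("top");cv2.imwrite("pics/t5.png",p[:,:,::-1])
q=cv2.imread("pics/top0.png")
df=np.abs(q.astype(int)-p[:,:,::-1]).max(2)
for n,(x,y) in {"dish":(425,201),"tweez":(404,240),"cap":(278,266)}.items(): print(n,df[y-12:y+12,x-8:x+8].mean().round(1))
E
```

```text
(400, 283) [-29.9  20.7] chute x -24.6 chute z 27.7
(530, 283) [-30.   -0.2] chute x -24.8 chute z 27.8
(640, 280) [-29.8 -18.4] chute x -24.6 chute z 27.7
(450, 250) [-24.6  12.8] chute x -19.4 chute z 26.6
dish 0.8
tweez 115.8
cap 5.4
```

```bash
python3 - <<'E'
from bench import robot
print(robot.get_obs()["wrist_force"].round(2));print(robot.close_job())
E
```

```text
[-2.95 -0.07  7.67]
the job is handed in; nothing more can be done
None
```

View pics/t5.png

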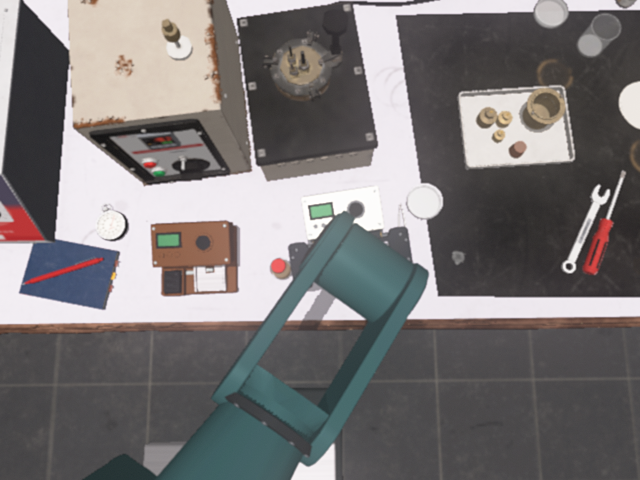

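The carrier popped off its catch, and the finger waiting in the chute stopped it. I handed the job in with the arm still holding it there, about 3.7 s into the 29 s allowed; no verdict was reported.

I tilted the tool to match the chute's slope, stood one finger in front of the carrier and pressed the eject key down with the other.

**Last checks**
- **Key:** the vertical force held at about 8 N. That is above the 5.5 N needed at the stop, so I take the key to be fully down. I had no reading of the key's travel itself.
- **Carrier position:** its front measured x ≈ -25 mm in the chute frame, about 15 mm out. The limits are -14 to -42 mm.
- **Carrier attitude:** its front edge read the same x (within 0.2 mm) at three points across its width. I took its height as known when casting the rays, so the wrist view does not prove it lies flat; it looks flat in the scene view.
- **Finger on carrier:** the wrist force showed about 3 N pressing the finger away from the reader, and the arm stayed still.
- **Bystanders:** the dish and bottle look unchanged in the top view. The arm hid most of the tweezers there; they look in place in the wrist view just before the press, and the end showing in the last scene view is where it was.

**Disagreements**
- The scene camera put the reader about 6 mm further right than the top camera did. I used the wrist-camera fit instead, which agreed with the reader's front edge, the key and the chute end to about 2 mm.
- The housing's top measured 70 mm from front to back, where I had expected 80 mm, so I left its rear edge out.

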